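Snap the sprung cap onto the coffee canister

ROBOT

A 6-joint arm with a two-finger parallel gripper is mounted at the origin on a cart in front of the work surface, level with it; the furniture and walls round the work are solid. World frame = base frame: x ahead of the robot, y to its left, z up, the work surface at z = 0. Lengths are in m, angles in rad, forces in N, time in s.
With the tool pointing down it reaches from about 0.4 to 0.925 m from the base axis. Payload 3.4 kg.
Tool frame: the origin (TCP) lies midway between the tips of the shut fingers; the grasp point (between the pads) lies bot.tcp_to_grasp behind it (bot.tcp_to_grasp is the distance from the TCP to the grasp point, in m); z points along the fingers, y is the line along which they close (so a half turn about z gives the same grasp; the last joint's range is limited). The gripper opens to 85 mm and grips with 20 to 120 N. Pads are 22 mm wide; open, the fingers measure 114 mm over their backs; the gripper's body (76 mm by 85 mm) begins 54 mm behind the grasp point. The pads swing forward as they close: fully open they stand 13 mm farther back than shut.
Start: joints at [-1.359, 0.307, 1.506, -0, 1.328, -0.073], TCP at [0.162, -0.552, 0.231] pointing down, gripper open.
Joint ranges: [-3.12, 3.12], [-1.05, 2.28], [0.14, 2.33], [-1.42, 4.57], [0.1, 2.73], [-2.68, 2.68]. Speed limits (rad/s): [2.57, 2.57, 3.14, 3.14, 3.14, 3.14].

INTERFACE

Orientations are given as a 3x3 rotation matrix whose columns are the frame's x, y, z axes.
In Python, from station import bot gives the robot as it stands.
- The arm moves only by the tool arm_command, never from a script. Its argument "motion" is text: rows parted by semicolons, each of 7 numbers parted by spaces: the opening, from 0 (shut) to 1 (fully open), then the shift along the tool's x, y, z in cm, then the turn, a rotation vector about the tool's x, y, z in degrees. In form: gripper x y z rx ry rz; .... A call has 1 to 5 rows; each row shifts and turns the commanded pose from where the row before left it, along the tool's axes as they then stand; what a row does not reach is not made up. A row lasts 1/8 s, in which the tool goes at most 62.5 mm and 10.7 degrees, less where a joint would pass 70% of its speed; a pose out of reach is approached as far as the arm can. A call with a gripper value outside its range is refused whole. The fingers move at their own pace and stop on an object; "newtons" is the grip in N (left out, the last holds). Time passes only in rows, so rows that do not move let the fingers close. It gives the time, the measured TCP pose, the force, the opening and the grip force at its end, in the units of the state.
- bot.get_obs(): the state, without advancing time (a new reading comes with each control period).
- bot.get_image(name): name is "scene" or "side" or "wrist"; returns (picture, depth): 400x640x3 uint8, red, green, blue; 400x640 float32, m along the optical axis (not along the pixel's ray), 0 where there is no reading.
- bot.calibration(name): a dict with "intrinsics" (3x3 intrinsics, pixels), "k1" (the pictures are not rectified: a ray, as slopes to the right and down, at radius r is drawn at 1 + k1 r^2 times it, then the intrinsics apply), "eye" and "attitude" of the camera in the world. Camera axes: x right, y down, z forward; pixel columns grow to the right and rows downward; lengths in m; the calibration is good to about 2 mm. A picture is of the moment at which its call begins: read the wrist's pose just before it. calibration takes no time and is no camera call; for the wrist camera it gives the pose at the moment of the call.
- bot.job_done(): hands the job in; it is judged then, once.
The state is a dict: "clock": time; "joint_pos": joint angles; "dq": joint speeds; "joint_efforts": joint torques, N m; "position": TCP position; "orientation": TCP orientation; "contact_force": force on the tool from outside, world axes, zero at the start; "ft_torque": the same for the moment, N m; "finger_gap": finger opening in m; "grasp_force": force on a finger pad.
Only numpy, scipy, OpenCV 4.12 (cv2) and the standard library are available. Lean on these libraries where they do the work, as an engineer would, in place of code of your own. Each camera call takes 0.05 s, during which the arm holds its last target. There are 200 camera calls.

TASK

Close the blue coffee canister with its white cap: squeeze the cap's two orange finger tabs together, fit the cap into the canister's neck while they stay squeezed, press it gently down onto the seal and let the tabs spring out under the rim so that it is locked on and level. The neck may stand a few millimetres off the middle of the canister, so feel for the opening and never force it; leave the round tin and the flat fish tin where they are.

Things in the scene. Friction and masses are not known exactly. Their poses are not given: they have to be found in the camera images.
- canister: Heavy blue coffee canister, 120 mm across, fixed. Origin under its centre, z up. On its flat dark top (z 80 mm) stands a round steel neck, 78 mm across, rim at z 102 mm. The neck is fitted loosely: its middle is off the canister's axis by up to 4.5 mm along the canister's x and as much along its y, not reported; 80 N of friction holds it there. Its yaw means nothing for the fit.
- canister_mouth (a point): Point on the canister's axis at rim height, the nominal middle of the neck's opening (the true one is up to 4.5 mm away in x and y). Opening 54 mm across, sharp-edged. The rim is a lip 8 mm thick; below it the inside widens to 70 mm across and 14 mm more in depth.
- canister_seal (a point): Point on the canister's axis 4.5 mm above rim height, level with the top of the yellow sprung seal ring that lies on the rim (moves with the neck; 55 mm inside, 74 mm outside). The ring sinks straight down: 1.3 N to start, 5.8 N when level with the rim, where it stops hard. More than 20 N of the cap on the canister counts as forcing it.
- cap: White round cap, about 75 g, standing on its plug on the worktop. Origin at the centre of the plug's underside, z up. Plug 50 mm in diameter and 17 mm high, tapered to 46 mm over its lowest 3 mm; above it a flange 74 mm in diameter, z 17 to 21 mm. Locked on, its origin is about 14.5 mm below rim height. Its yaw in the neck does not matter.
- cap_tabs (a point): Middle between the two orange finger tabs, on the cap's axis, z 36 mm in the cap's frame. The tabs stand upright at the cap's +y and -y, each 12 mm wide (along x), 5 mm thick and 30 mm high (z 21 to 51 mm); their outer faces are 47 mm apart when free, 32 mm when squeezed to the stops. Springs push each outward with 4 N when free, 8 N when squeezed.
- cap_hooks (a point): Point on the cap's axis, z 6.5 mm, at the upper edge of the hooks that the tabs carry at +y and -y (z 2 to 6.5 mm). Free, the hooks reach 32 mm from the axis and do not pass the neck; squeezed to the stops, 24.5 mm, within the plug. They lie below the lip when the flange is less than 2.5 mm above rim height; the released tabs then lock, and the seal lifts the cap until the hooks bear.
- tab_l (a joint): Travel of the tab at the cap's +y side, m: 0 sprung fully out, 0.0075 squeezed fully in.
- tab_r (a joint): Travel of the tab at the cap's -y side, m: 0 sprung fully out, 0.0075 squeezed fully in.
- sardine_tin_65: Bystander: flat oblong fish tin with a turquoise lid, 63 x 105 x 27 mm, loose; origin under its middle.
- tin_50: Bystander: round tin with a blue label, 76 x 75 x 58 mm, loose, behind the work; origin under its middle.
Not all that is in view belongs to the job. Leave any green look-alike of the canister alone.

How it is judged:
On the way, in this order (a step that is already met when the one before it is completed fails the run):
1. the cap is lifted with both tabs squeezed in (height (world z) of cap above 0.04 m and value of joint each of tab_l, tab_r above 0.0055 m), for 0.2 s.
2. the cap is pressed home in the neck with both tabs still squeezed in (z of cap in the frame of canister_mouth below -0.0142 m and horizontal distance between cap and canister_mouth below 0.011 m and value of joint each of tab_l, tab_r above 0.0045 m), for 0.05 s.
At the end, for the whole second after the job is handed in: The cap sits in the canister's neck, level within 0.08 rad, its origin 12.5 to 19 mm below rim height and within 11 mm of the canister's axis; both tabs have sprung out under the rim (travel below 3 mm); it is at rest and released (z of cap in the frame of canister_mouth between -0.019 and -0.0125 m and horizontal distance between cap and canister_mouth below 0.011 m and angle between cap's own z axis and vertical below 0.08 rad and value of joint each of tab_l, tab_r below 0.003 m and linear speed of cap below 0.02 m/s); the robot touches nothing.
It fails at once if the cap is forced onto the canister with more than 20 N (contact force between cap and canister above 20 N).
It fails at once if the robot itself pushes on the canister with more than 10 N (contact force between the arm and canister above 10 N).
It fails at once if the round tin or the flat fish tin is shifted by more than 2 cm (distance of any of tin_50, sardine_tin_65 from where it was at the start of the episode above 0.02 m).
It also fails if it takes over 58 s, if anything falls off the work surface, if the arm or the gripper's body presses on something with over 40 N, if the wrist force passes 120 N, or if a joint passes its speed limit or range.

## Working session

There is one attempt and no reset: what is moved stays moved. The work goes in short steps, Python scripts to look and compute and a tool call to move; the robot and the scene stay as the last step left them, time stands still between calls to the robot, and variables do not carry over. Pictures are saved under pics/ and viewed, at most 10 in all, crops included, and the job is handed in when it is done.

Besides the shell and the picture viewer there is one more tool, called after "Call:" as a command line: name --argument value ..., lists and objects as JSON in quotes. arm_command: Moves the arm, as the interface text tells. Its arguments: {"type":"object","properties":{"motion":{"type":"string"},"newtons":{"type":"number"}},"required":["motion"]}

```bash
ls; mkdir -p pics; cat > h.py <<'E'
import numpy as np, cv2
from station import bot
def grab(n):
    c=bot.calibration(n); im,d=bot.get_image(n); return im,d,c
def world(c,d,u,v):
    K=np.array(c["intrinsics"]); k=c["k1"]
    x=(u-K[0,2])/K[0,0]; y=(v-K[1,2])/K[1,1]; X,Y=x,y
    for _ in range(8):
        s=1+k*(X*X+Y*Y); X,Y=x/s,y/s
    p=np.stack([X*d,Y*d,d],-1)
    return p@np.array(c["attitude"]).T+np.array(c["eye"])
def cloud(c,d):
    v,u=np.mgrid[:d.shape[0],:d.shape[1]]
    return world(c,d,u.astype(float),v.astype(float))
E
python3 - <<'E'
from h import *
o=bot.get_obs(); print(o["clock"],o["position"],np.round(o["orientation"],3),o["finger_gap"],bot.tcp_to_grasp,bot.calibration("scene"))
for n in ("scene","side"):
    im,d,c=grab(n); np.savez(n,im=im,d=d,c=np.array(c,dtype=object)); cv2.imwrite(f"pics/{n}0.png",im[...,::-1]); print(c["eye"],np.round(c["attitude"],3).tolist())
E
```

```text
pics
0.0 [ 0.16137666 -0.55116187  0.2304153 ] [[ 0.96   0.281 -0.   ]
 [ 0.281 -0.96   0.002]
 [ 0.    -0.002 -1.   ]] 0.08551454360490968 0.0187 {'intrinsics': array([[415.69859307,   0.        , 316.45245418],
       [  0.        , 415.69859307, 197.90195046],
       [  0.        ,   0.        ,   1.        ]]), 'k1': -0.067765354741876, 'eye': array([-0.15585547,  0.46378954,  1.08201381]), 'attitude': array([[-0.61403973, -0.59010225,  0.52415127],
       [-0.78910928,  0.47260387, -0.39236734],
       [-0.01617907, -0.65454176, -0.75585271]])}
[-0.15585547  0.46378954  1.08201381] [[-0.614, -0.59, 0.524], [-0.789, 0.473, -0.392], [-0.016, -0.655, -0.756]]
[ 0.1526714  -1.09947156  0.90125272] [[0.936, -0.224, 0.271], [-0.351, -0.548, 0.759], [-0.022, -0.806, -0.591]]
```

View pics/scene0.png

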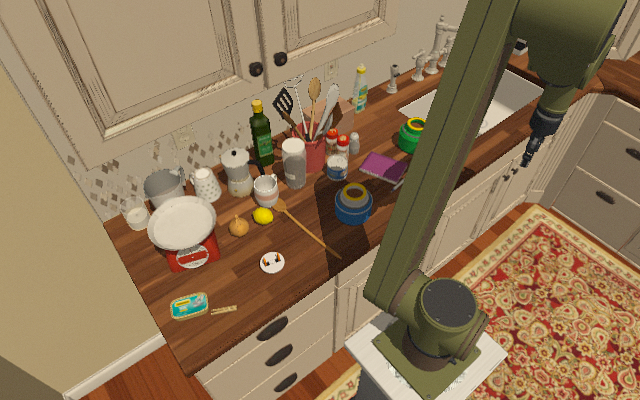

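View pics/side0.png

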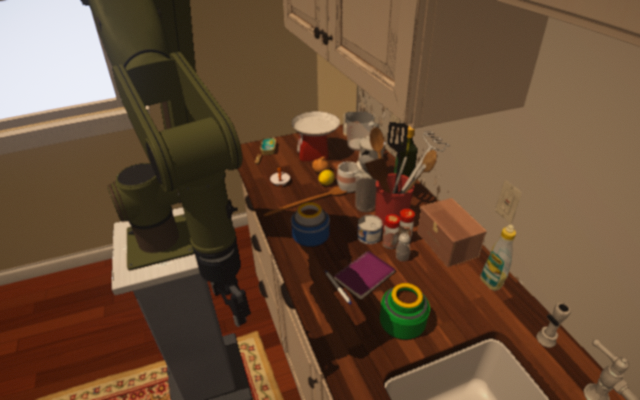

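The scene view shows two candidates for the canister: a blue one at (353,203), side view (310,225), and a green one at (412,135), side view (405,310). The blue one fits the description. The cap is at (272,262), the fish tin at (189,305) and the round tin at (337,168). Next I'll confirm in a crop and measure.

```bash
python3 - <<'E'
from h import *
L={n:np.load(n+".npz",allow_pickle=True) for n in("scene","side")}
boxes={"scene":{"can":(325,175,380,235),"cap":(255,245,292,280),"fish":(165,285,215,325),"tin":(322,150,352,185)},"side":{"can":(285,195,335,250),"cap":(264,165,296,192)}}
for n,z in L.items():
    P=cloud(z["c"].item(),z["d"]).reshape(400,640,3); hsv=cv2.cvtColor(z["im"],cv2.COLOR_RGB2HSV)
    for k,(a,b,c,d) in boxes[n].items():
        p=P[b:d,a:c].reshape(-1,3); h=hsv[b:d,a:c].reshape(-1,3).astype(int)
        ok=z["d"][b:d,a:c].ravel()>0
        q=p[ok&(p[:,2]>0.008)]
        print(n,k,len(q),"mid",np.round((np.percentile(q,2,0)+np.percentile(q,98,0))/2,4),"size",np.round(np.percentile(q,98,0)-np.percentile(q,2,0),3),"ztop",q[:,2].max().round(4))
        if k=="can":
            t=p[ok&(p[:,2]>.094)&(p[:,2]<.12)]; print(" rim",len(t),np.round((t.min(0)+t.max(0))/2,4),np.round(t.max(0)-t.min(0),3),np.median(t[:,2]))
        if k=="cap":
            o=ok&(h[:,0]<16)&(h[:,1]>130)&(h[:,2]>110)&(p[:,2]>.025); t=p[o]; print(" tabs",np.round(t,4).tolist()[:30])
            f=p[ok&(p[:,2]>.014)&(p[:,2]<.026)]; print(" flange",len(f),np.round((f.min(0)+f.max(0))/2,4),np.round(f.max(0)-f.min(0),3),np.median(f[:,2]))
s=L["scene"]["im"]; a=cv2.resize(s[150:250,300:400],(400,400),interpolation=cv2.INTER_CUBIC); b=cv2.resize(s[235:285,245:295],(400,400),interpolation=cv2.INTER_CUBIC)
cv2.imwrite("pics/crop1.png",np.hstack([a,b])[...,::-1])
E
```

```text
scene can 1348 mid [ 0.5129 -0.1524  0.0601] size [0.203 0.117 0.099] ztop 0.1142
 rim 262 [ 0.4679 -0.151   0.1042] [0.077 0.076 0.02 ] 0.10563791044353382
scene cap 412 mid [0.4627 0.1728 0.034 ] size [0.066 0.065 0.033] ztop 0.0545
 tabs [[0.4629, 0.1508, 0.0544], [0.4598, 0.1534, 0.0499], [0.4579, 0.1511, 0.05], [0.4598, 0.154, 0.0451], [0.4609, 0.1539, 0.0383], [0.4524, 0.155, 0.0495], [0.4545, 0.1544, 0.041], [0.45, 0.1535, 0.0457], [0.4692, 0.1925, 0.0545], [0.4551, 0.1546, 0.0351], [0.4533, 0.1523, 0.0351], [0.4713, 0.1954, 0.0494], [0.4668, 0.1942, 0.0538], [0.454, 0.1557, 0.032], [0.4526, 0.1532, 0.0314], [0.4517, 0.1541, 0.0279], [0.4642, 0.1936, 0.0455], [0.4656, 0.1967, 0.0415], [0.4635, 0.1945, 0.0418], [0.4636, 0.1951, 0.0368], [0.4661, 0.1909, 0.0295], [0.4621, 0.1964, 0.0344], [0.465, 0.192, 0.0265]]
 flange 359 [0.4638 0.1728 0.021 ] [0.074 0.072 0.01 ] 0.022125422986738474
scene fish 823 mid [0.4864 0.4362 0.0196] size [0.075 0.098 0.019] ztop 0.0304
scene tin 640 mid [ 0.6672 -0.2448  0.0469] size [0.124 0.109 0.073] ztop 0.1132
side can 1469 mid [ 0.4748 -0.0972 
[... 349 characters left out ...]
 0.0419], [0.4663, 0.1938, 0.0392], [0.4694, 0.1907, 0.0403], [0.4727, 0.1884, 0.0409], [0.4664, 0.196, 0.0332], [0.4699, 0.194, 0.0336], [0.4726, 0.1891, 0.0359], [0.4749, 0.1826, 0.0393], [0.4695, 0.1937, 0.0293], [0.4739, 0.1958, 0.0269], [0.4648, 0.1923, 0.0268], [0.4577, 0.147, 0.0564], [0.4617, 0.1477, 0.055], [0.4658, 0.1491, 0.053], [0.4585, 0.1515, 0.049], [0.4619, 0.1498, 0.0491], [0.4583, 0.1521, 0.0442], [0.4615, 0.1497, 0.0449], [0.4577, 0.1513, 0.0403], [0.461, 0.1492, 0.0408], [0.4578, 0.153, 0.0347], [0.4616, 0.1527, 0.0339], [0.4581, 0.1557, 0.0284], [0.4618, 0.155, 0.0279], [0.4566, 0.1509, 0.0273]]
 flange 134 [0.4662 0.1707 0.0212] [0.073 0.073 0.009] 0.023063930656190945
```

View pics/crop1.png

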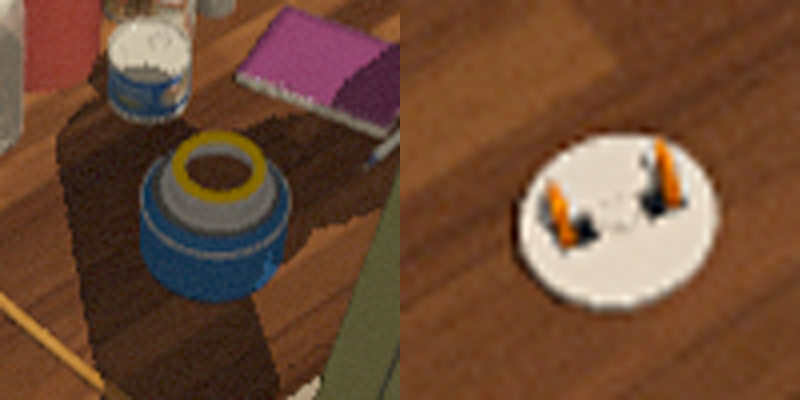

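The crop confirms the pieces: the blue canister has a yellow seal on a steel neck, and the cap's two orange tabs stand at about (255,262) and (283,252). Measured in both views, the neck is at about (0.469, -0.153) with its top at z ≈ 0.106. The cap is at about (0.465, 0.172), with its tab line at about 78°. These sizes and heights match the text. I'll move over the neck first.

Call:
arm_command --motion "1 4.1 -2.95 0 0 0 0;1 4.1 -2.95 0 0 0 0;1 4.1 -2.95 0 0 0 0;1 4.1 -2.95 0 0 0 0;1 4.1 -2.95 0 0 0 0" --newtons 40

```text
clock: 0.72
position: [0.3175, -0.3511, 0.231]
orientation: [[0.96, 0.281, -0.0], [0.281, -0.96, 0.0], [-0.0, -0.0, -1.0]]
contact_force: [0.0, -0.1, 0.7]
finger_gap: 0.0853
grasp_force: 0.0
```

```bash
python3 - <<'E'
from h import *
o=bot.get_obs(); c=bot.calibration("wrist"); R=np.array(o["orientation"])
print(R.T@(np.array(c["eye"])-o["position"]), np.round(R.T@np.array(c["attitude"]),3), o["joint_pos"],c["intrinsics"][0])
E
```

```text
[ 0.07410456 -0.00042669 -0.14307096] [[-0.    -0.957 -0.29 ]
 [ 1.    -0.001  0.001]
 [-0.001 -0.29   0.957]] [-9.25124345e-01  1.64850375e-01  1.70668969e+00  1.45565611e-04
  1.27050502e+00  3.61198105e-01] [297.70586732   0.         320.12519792]
```

Call:
arm_command --motion "1 4.0 -2.95 0 0 0 0;1 4.0 -2.95 0 0 0 0;1 4.0 -2.95 0 0 0 0;1 4.0 -2.95 0 0 0 0;1 4.0 -2.95 0 0 0 0"

```text
clock: 1.35
position: [0.4679, -0.1534, 0.231]
orientation: [[0.96, 0.281, -0.0], [0.281, -0.96, 0.0], [-0.0, -0.0, -1.0]]
contact_force: [0.8, -1.5, -0.3]
finger_gap: 0.0851
grasp_force: 0.0
```

Call:
arm_command --motion "1 0 0 0 0 0 7;1 0 0 0 0 0 7;1 0 0 0 0 0 7;1 0 0 0 0 0 7;1 0 0 0 0 0 0"

```text
clock: 1.98
position: [0.467, -0.1548, 0.231]
orientation: [[0.98, -0.201, -0.001], [-0.201, -0.98, 0.0], [-0.001, -0.0, -1.0]]
contact_force: [-0.0, 0.5, 0.2]
finger_gap: 0.0855
grasp_force: 0.0
```

```bash
cat >> h.py <<'E'
def shot(tag):
    o=bot.get_obs(); im,d,c=grab("wrist"); np.savez(tag,im=im,d=d,c=np.array(c,dtype=object),p=o["position"],R=o["orientation"]); cv2.imwrite(f"pics/{tag}.png",im[...,::-1]); return o,im,d,c
def circ(p):
    A=np.c_[2*p[:,:2],np.ones(len(p))]; s=np.linalg.lstsq(A,(p[:,:2]**2).sum(1),rcond=None)[0]; return s[:2],np.sqrt(s[2]+s[:2]@s[:2])
E
python3 - <<'E'
from h import *
o,im,d,c=shot("neck"); P=cloud(c,d); hsv=cv2.cvtColor(im,cv2.COLOR_RGB2HSV)
m=cv2.inRange(hsv,(20,120,80),(35,255,255)); 
n,l,s,ce=cv2.connectedComponentsWithStats(m); i=1+np.argmax(s[1:,4]); print(o["position"],np.round(o["orientation"],3).tolist(),o["joint_pos"][5],s[i])
m=(l==i); q=P[m&(d>0)]; z=np.median(q[:,2]); print("ring z",z,"mid",(q.min(0)+q.max(0))/2,q.max(0)-q.min(0))
cs,_=cv2.findContours(m.astype(np.uint8),cv2.RETR_CCOMP,cv2.CHAIN_APPROX_NONE)
for k in cs:
    if len(k)>60:
        k=k[:,0].astype(float); r=world(c,np.ones(len(k)),k[:,0],k[:,1])-c["eye"]; w=c["eye"]+r*((0.1065-c["eye"][2])/r[:,2])[:,None]; print(len(k),circ(w))
E
```

```text
[ 0.46703682 -0.15475279  0.23095435] [[0.98, -0.201, -0.001], [-0.201, -0.98, 0.0], [-0.001, -0.0, -1.0]] 1.3673897781436075 [  39   59   64   56 2721]
ring z 0.0443449167523855 mid [0.6275907  0.11554572 0.02738309] [0.07159933 0.09050307 0.05636399]
175 (array([0.60591153, 0.0392078 ]), np.float64(0.025928489183918723))
```

View pics/neck.png

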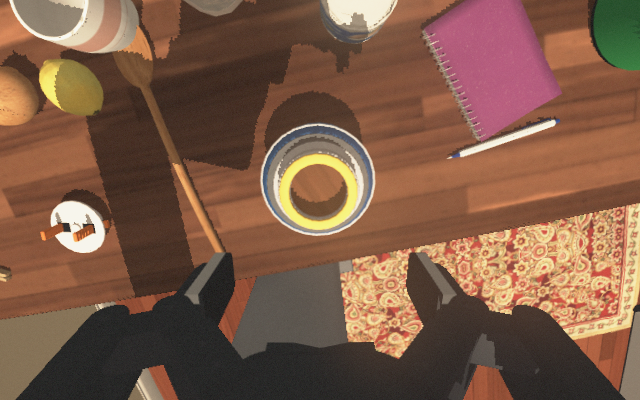

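The wrist picture shows the yellow ring on the blue canister at (318,192); my blob picked the lemon at (71,87) instead. The cap is at (77,228). I'll restrict the fit to the ring.

```bash
cat >> h.py <<'E'
def ring(z,box,zh=0.1065):
    im,d,c=z["im"],z["d"],z["c"].item() if hasattr(z["c"],"item") else z["c"]
    hsv=cv2.cvtColor(im,cv2.COLOR_RGB2HSV); m=cv2.inRange(hsv,(20,70,110),(36,255,255)); a=np.zeros_like(m); x0,y0,x1,y1=box; a[y0:y1,x0:x1]=m[y0:y1,x0:x1]
    P=cloud(c,d); print("z",np.median(P[(a>0)&(d>0)][:,2]))
    cs,_=cv2.findContours(a,cv2.RETR_CCOMP,cv2.CHAIN_APPROX_NONE)
    for k in cs:
        if len(k)>60:
            k=k[:,0].astype(float); r=world(c,np.ones(len(k)),k[:,0],k[:,1])-c["eye"]; w=c["eye"]+r*((zh-c["eye"][2])/r[:,2])[:,None]; print(len(k),circ(w))
E
python3 - <<'E'
from h import *
z=np.load("neck.npz",allow_pickle=True); ring(z,(260,120,380,240))
P=cloud(z["c"].item(),z["d"]); q=P[130:245,255:385].reshape(-1,3); q=q[(q[:,2]>.09)&(q[:,2]<.12)]; print((q.min(0)+q.max(0))/2,q.max(0)-q.min(0))
E
```

```text
z 0.10689631748114525
217 (array([ 0.4682164 , -0.15279039]), np.float64(0.03616269999900203))
167 (array([ 0.46829703, -0.15278692]), np.float64(0.027885810267684677))
[ 0.46845828 -0.15305468  0.09983682] [0.07683729 0.07743353 0.01927452]
```

Call:
arm_command --motion "1 -0.85 -4 0 0 0 0;1 -0.85 -4 0 0 0 0;1 -0.85 -4 0 0 0 0;1 -0.85 -4 0 0 0 0;1 -0.85 -4 0 0 0 0"

```text
clock: 2.65
position: [0.466, 0.0507, 0.2313]
orientation: [[0.98, -0.201, 0.0], [-0.201, -0.98, 0.0], [0.0, -0.0, -1.0]]
contact_force: [0.9, 0.4, 1.1]
finger_gap: 0.0854
grasp_force: 0.0
```

Call:
arm_command --motion "1 -0.85 -4 1 0 0 0;1 -0.85 -4 2 0 0 0;1 -0.85 -4 2 0 0 0;1 0 0 2 0 0 0;1 0 0 0 0 0 0"

```text
clock: 3.28
position: [0.4639, 0.1723, 0.1598]
orientation: [[0.98, -0.2, -0.004], [-0.2, -0.98, -0.001], [-0.004, 0.002, -1.0]]
contact_force: [-1.6, -0.2, 0.0]
finger_gap: 0.0856
grasp_force: 0.0
```

```bash
python3 - <<'E'
from h import *
o,im,d,c=shot("cap1"); print(o["position"],np.round(o["orientation"],3).tolist(),o["joint_pos"][5])
P=cloud(c,d); hsv=cv2.cvtColor(im,cv2.COLOR_RGB2HSV)
m=cv2.inRange(hsv,(5,140,110),(18,255,255)); near=(np.hypot(P[...,0]-.465,P[...,1]-.172)<.045)&(d>0)
m=(m>0)&near&(P[...,2]>.025)&(P[...,2]<.06)
n,l,s,ce=cv2.connectedComponentsWithStats(m.astype(np.uint8))
for i in range(1,n):
    if s[i,4]>15:
        q=P[l==i]; t=q[q[:,2]>np.percentile(q[:,2],98)-.005]; print(s[i],"top",t.mean(0),len(t),t.min(0),t.max(0))
f=near&(P[...,2]>.012)&(P[...,2]<.028)&(hsv[...,1]<80); cs,_=cv2.findContours(f.astype(np.uint8),cv2.RETR_EXTERNAL,cv2.CHAIN_APPROX_NONE)
k=cv2.convexHull(max(cs,key=len))[:,0].astype(float); r=world(c,np.ones(len(k)),k[:,0],k[:,1])-c["eye"]; w=c["eye"]+r*((.021-c["eye"][2])/r[:,2])[:,None]; print("flange",len(k),circ(w),np.median(P[f][:,2]))
E
```

```text
[0.46393186 0.17225466 0.15980553] [[0.98, -0.2, -0.004], [-0.2, -0.98, -0.001], [-0.004, 0.002, -1.0]] 2.0422016558662746
[293 185   7  19 111] top [0.46953467 0.19343454 0.05102987] 70 [0.46387321 0.19031636 0.04859408] [0.47452831 0.19677152 0.05280191]
[339 187   7  19 111] top [0.45943325 0.15322204 0.05113841] 65 [0.45373413 0.15013245 0.04745008] [0.46421633 0.15609624 0.05391949]
flange 34 (array([0.46369597, 0.17323022]), np.float64(0.03654849246339117)) 0.021563148432229784
```

View pics/cap1.png

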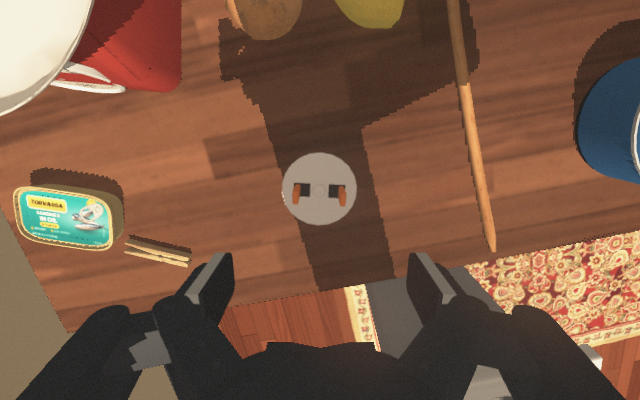

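The cap is centred at (319,188), with its tabs at (296,194) and (342,196). Tab tops measure z = 0.051, the midpoint is (0.4643, 0.1733) and the tab line is at 76°. The heights agree with the text. I'll descend.

Call:
arm_command --motion "1 0 -0.1 2.5 0 0 2.5;1 0 0 2.5 0 0 0;1 0 0 2.5 0 0 0;1 0 0 2.5 0 0 0;1 0 0 1 0 0 0" --newtons 60

```text
clock: 3.95
position: [0.4659, 0.1725, 0.0511]
orientation: [[0.969, -0.246, -0.0], [-0.246, -0.969, -0.0], [-0.0, 0.0, -1.0]]
contact_force: [0.4, 0.6, -0.2]
finger_gap: 0.0853
grasp_force: 0.0
```

Call:
arm_command --motion "1 0 0 1 0 0 0;1 0 0 0 0 0 0;1 0 0 0 0 0 0"

```text
clock: 4.32
position: [0.4663, 0.1733, 0.042]
orientation: [[0.97, -0.245, 0.001], [-0.245, -0.97, 0.0], [0.001, -0.001, -1.0]]
contact_force: [0.1, 0.0, -0.9]
finger_gap: 0.0851
grasp_force: 0.0
```

```bash
python3 - <<'E'
from h import *
o,im,d,c=shot("cap2"); P=cloud(c,d); print(o["position"])
hsv=cv2.cvtColor(im,cv2.COLOR_RGB2HSV)
m=cv2.inRange(hsv,(5,140,90),(18,255,255)); near=(np.hypot(P[...,0]-.4643,P[...,1]-.1733)<.04)&(d>0)
m=(m>0)&near&(P[...,2]>.025)&(P[...,2]<.06)
n,l,s,ce=cv2.connectedComponentsWithStats(m.astype(np.uint8)); R=np.array(o["orientation"])
for i in range(1,n):
    if s[i,4]>40:
        q=P[l==i]; t=q[q[:,2]>np.percentile(q[:,2],98)-.004]; mid=(t.min(0)+t.max(0))/2; print(s[i],"top",mid,R.T@(mid-o["position"]))
E
```

```text
[0.46634773 0.17330344 0.04195731]
[276 238  15  41 451] top [0.46924096 0.19371062 0.05037562] [-0.00218449 -0.02049969 -0.00840729]
[353 238  15  41 428] top [0.45875726 0.15306497 0.05047227] [-0.00239164  0.02147564 -0.00853186]
```

View pics/cap2.png

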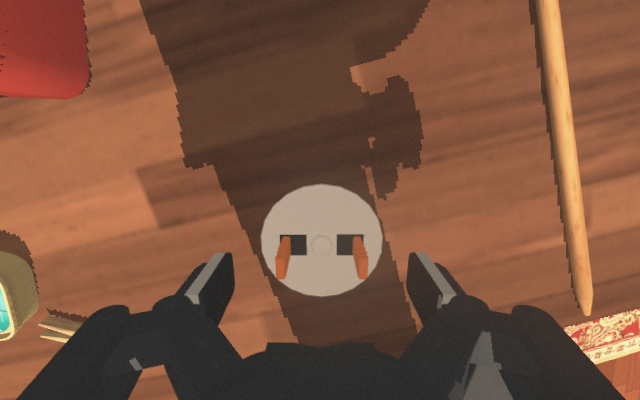

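The tabs at (283,258) and (360,258) sit evenly between the fingers. The tool stands 2.3 mm too far along its x, so I'll correct that, descend and squeeze.

Call:
arm_command --motion "1 -0.23 0.05 0.6 0 0 0;1 0 0 0.6 0 0 0;1 0 0 0.5 0 0 0;1 0 0 0 0 0 0;0.5 0 0 0 0 0 0"

```text
clock: 5.0
position: [0.4634, 0.1733, 0.0242]
orientation: [[0.97, -0.245, -0.0], [-0.245, -0.97, -0.0], [-0.0, 0.0, -1.0]]
contact_force: [-0.5, -0.0, -0.2]
finger_gap: 0.0698
grasp_force: 0.0
```

Call:
arm_command --motion "0.3 0 0 0 0 0 0;0.3 0 0 0 0 0 0;0 0 0 0 0 0 0;0 0 0 0 0 0 0;0 0 0 0 0 0 0" --newtons 60

```text
clock: 5.62
position: [0.4639, 0.1733, 0.0261]
orientation: [[0.97, -0.245, 0.002], [-0.245, -0.97, 0.0], [0.002, -0.001, -1.0]]
contact_force: [-2.7, -1.6, 15.1]
finger_gap: 0.0275
grasp_force: 59.1
```

Call:
arm_command --motion "0 0 0 0 0 0 0;0 0 0 0 0 0 0;0 0 0 0 0 0 0"

```text
clock: 6.0
position: [0.4639, 0.1733, 0.0261]
orientation: [[0.97, -0.245, 0.002], [-0.245, -0.97, 0.0], [0.002, -0.001, -1.0]]
contact_force: [-3.0, -0.3, 15.3]
finger_gap: 0.0277
grasp_force: 59.1
```

Call:
arm_command --motion "0 0 0 -0.2 0 0 0;0 0 0 -0.2 0 0 0;0 0 0 0 0 0 0"

```text
clock: 6.38
position: [0.4634, 0.1732, 0.0283]
orientation: [[0.97, -0.245, -0.0], [-0.245, -0.97, 0.0], [-0.0, 0.0, -1.0]]
contact_force: [0.0, -0.2, 0.5]
finger_gap: 0.0271
grasp_force: 59.1
```

```bash
python3 - <<'E'
from h import *
o,im,d,c=shot("cap3"); print(o["position"],o["contact_force"],o["ft_torque"],o["finger_gap"],o["grasp_force"])
cv2.imwrite("pics/cap3c.png",cv2.resize(im[170:400,180:460],(700,575))[...,::-1])
E
```

```text
[0.46337163 0.17324758 0.0282505 ] [ 0.02264584 -0.17238664  0.49434949] [-0.03514797  0.01314794 -0.00873209] 0.02707714979066041 59.11740481853485
```

View pics/cap3c.png

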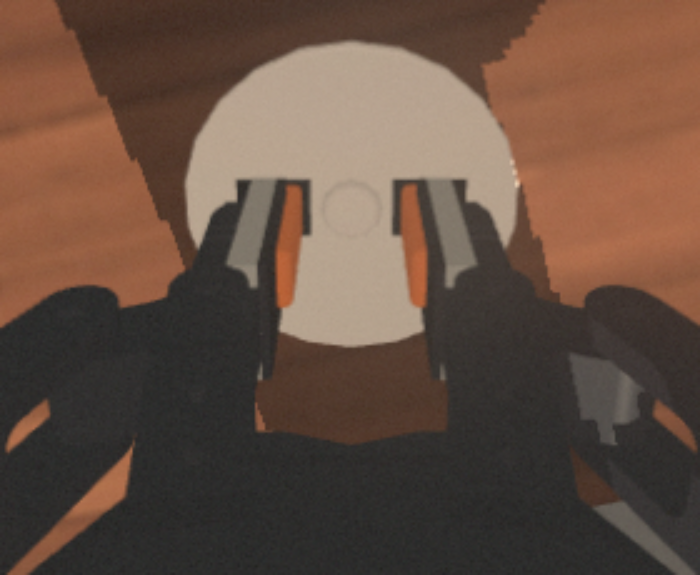

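The crop shows both tabs pressed in to about 22 mm between their inner faces, which is at the stops, and the cap centred between the pads. I'll lift.

Call:
arm_command --motion "0 0 0 -0.5 0 0 0;0 0 0 -1 0 0 0;0 0 0 -2 0 0 0;0 0 0 -3 0 0 0;0 0 0 -3 0 0 0"

```text
clock: 7.05
position: [0.4632, 0.1732, 0.1247]
orientation: [[0.97, -0.245, 0.0], [-0.245, -0.97, 0.0], [0.0, -0.0, -1.0]]
contact_force: [0.6, 0.5, -0.6]
finger_gap: 0.0274
grasp_force: 59.1
```

Call:
arm_command --motion "0 0 0 -3 0 0 0;0 0 0 -2.5 0 0 0;0 0 0 0 0 0 0;0 0 0 0 0 0 0"

```text
clock: 7.55
position: [0.4627, 0.1731, 0.1779]
orientation: [[0.97, -0.245, -0.001], [-0.245, -0.97, -0.0], [-0.001, 0.0, -1.0]]
contact_force: [-0.5, 0.4, -1.0]
finger_gap: 0.027
grasp_force: 59.1
```

```bash
cat > fl.py <<'E'
from h import *
def flange(tag,dz):  # centre of flange in tool frame, flange top at TCP z - dz
    z=np.load(tag+".npz",allow_pickle=True); im,d,c,p,R=z["im"],z["d"],z["c"].item(),z["p"],z["R"]
    P=cloud(c,d); hsv=cv2.cvtColor(im,cv2.COLOR_RGB2HSV); T=(P-p)@R
    f=(np.abs(T[...,2]-dz)<.006)&(d>0)&(hsv[...,1]<90)&(hsv[...,2]>90)&(np.hypot(T[...,0],T[...,1])<.045)
    print(tag,"z",np.median(T[f][:,2])); k=cv2.convexHull(np.argwhere(f)[:,::-1].astype(np.int32))[:,0].astype(float)
    r=world(c,np.ones(len(k)),k[:,0],k[:,1])-c["eye"]; r=r@R; e=(c["eye"]-p)@R; w=e+r*((dz-e[2])/r[:,2])[:,None]
    w=w[w[:,0]>-.01]; print(circ(w), "tilt",np.linalg.lstsq(np.c_[T[f][:,:2],np.ones(f.sum())],T[f][:,2],rcond=None)[0])
E
python3 - <<'E'
from fl import *
o,im,d,c=shot("cap4"); print(o["position"],o["contact_force"],o["finger_gap"],o["joint_pos"][5])
flange("cap3",.0073); flange("cap4",.0073)
E
```

```text
[0.46274538 0.17308119 0.17791667] [-0.46484488  0.35875754 -1.04875396] 0.026997853086484 2.090752794387524
cap3 z 0.004876418520061082
(array([-0.0006273 , -0.00028136]), np.float64(0.03684361863817635)) tilt [ 0.00262361 -0.00118874  0.00479269]
cap4 z 0.004836057558861691
(array([-0.00060255, -0.00027582]), np.float64(0.036832668013989545)) tilt [ 0.00300879 -0.00082653  0.00475608]
```

The cap is lifted (bottom at about z 0.15) and hanging level. Its centre is within 1 mm of the tool axis. I'll traverse to the neck.

Call:
arm_command --motion "0 0.95 3.5 0 0 0 0;0 0.95 3.5 0 0 0 0;0 0.95 3.5 0 0 0 0;0 0.95 3.5 0 0 0 0;0 0.95 3.5 0 0 0 0"

```text
clock: 8.22
position: [0.4655, -0.009, 0.1769]
orientation: [[0.97, -0.245, -0.003], [-0.245, -0.97, 0.0], [-0.003, 0.0, -1.0]]
contact_force: [0.0, -0.3, -0.6]
finger_gap: 0.0273
grasp_force: 59.1
```

Call:
arm_command --motion "0 0.95 3.5 0 0 0 0;0 0.95 3.5 0 0 0 0;0 0.95 3.5 0 0 0 0;0 0.95 3.5 0 0 0 0;0 0 0 0 0 0 0"

```text
clock: 8.85
position: [0.4687, -0.1551, 0.177]
orientation: [[0.969, -0.248, -0.002], [-0.248, -0.969, 0.0], [-0.002, 0.0, -1.0]]
contact_force: [-0.4, 1.0, -0.7]
finger_gap: 0.027
grasp_force: 59.2
```

Call:
arm_command --motion "0 0 0 1.5 0 0 0;0 0 0 1 0 0 0;0 0 0 0 0 0 0"

```text
clock: 9.22
position: [0.4678, -0.1516, 0.1517]
orientation: [[0.97, -0.244, -0.003], [-0.244, -0.97, 0.002], [-0.004, -0.001, -1.0]]
contact_force: [1.0, -0.4, -1.1]
finger_gap: 0.0269
grasp_force: 59.2
```

Call:
arm_command --motion "0 0 0 0 0 0 0;0 0 0 0 0 0 0;0 0 0 0 0 0 0"

```text
clock: 9.6
position: [0.4694, -0.1531, 0.1537]
orientation: [[0.97, -0.245, 0.001], [-0.245, -0.97, -0.0], [0.001, 0.0, -1.0]]
contact_force: [0.0, -0.1, -1.2]
finger_gap: 0.0269
grasp_force: 59.2
```

```bash
python3 - <<'E'
from h import *
o=bot.get_obs(); R=o["orientation"]
for t in ((.4684,-.153,.1517),): print(o["position"],R.T@(np.array(t)-o["position"])*100,o["contact_force"])
T=[]
for n in("scene","side"):
    im,d,c=grab(n); cv2.imwrite(f"pics/{n}1.png",im[...,::-1]); P=cloud(c,d); b={"scene":(325,165,380,235),"side":(285,185,335,250)}[n]
    x0,y0,x1,y1=b; T.append(cv2.resize(im[y0-10:y1,x0-10:x1+10],(390,520),interpolation=cv2.INTER_CUBIC))
    q=P[y0-20:y1,x0:x1].reshape(-1,3)
    f=q[(q[:,2]>.138)&(q[:,2]<.152)&(np.hypot(q[:,0]-.468,q[:,1]+.153)<.05)]; print(n,"flange",len(f),(f.min(0)+f.max(0))/2,f.max(0)-f.min(0))
    z=np.load(n+".npz",allow_pickle=True); Pn=cloud(c,z["d"])[y0-20:y1,x0:x1].reshape(-1,3); r=Pn[(Pn[:,2]>.1)&(Pn[:,2]<.113)&(np.hypot(Pn[:,0]-.468,Pn[:,1]+.153)<.05)]; print(" ring",len(r),(r.min(0)+r.max(0))/2,r.max(0)-r.min(0),circ(r))
cv2.imwrite("pics/hover.png",np.hstack(T)[...,::-1])
E
```

```text
[ 0.46943046 -0.15310479  0.15373251] [-0.10267786  0.01504598  0.20315085] [ 0.02223418 -0.11620063 -1.18130914]
scene flange 99 [ 0.47308743 -0.14517069  0.14815018] [0.05840588 0.05672525 0.00737638]
 ring 216 [ 0.46788309 -0.15101084  0.10613835] [0.07687727 0.07567154 0.01222616] (array([ 0.46726108, -0.15211669]), np.float64(0.03300189989381753))
side flange 184 [ 0.47093609 -0.15439302  0.14853972] [0.0719044  0.07356533 0.00690989]
 ring 225 [ 0.46954667 -0.15601253  0.1065183 ] [0.07431351 0.07720606 0.01261101] (array([ 0.4700864 , -0.15616372]), np.float64(0.03281345311162534))
```

View pics/hover.png

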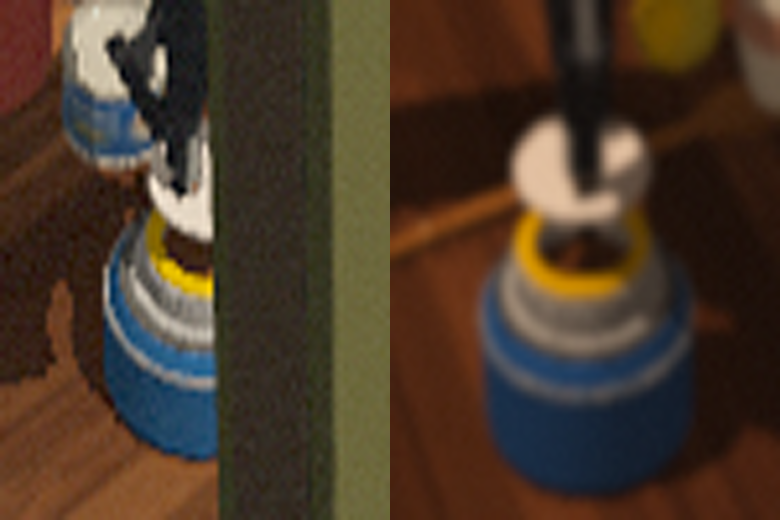

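The hover crop shows the plug above the yellow ring at (580,250), cap at (580,165), nearly centred. I'll nudge by about 1 mm and descend gently.

Call:
arm_command --motion "0 -0.1 0.05 0.5 0 0 0;0 0 0 0.6 0 0 0;0 0 0 0.5 0 0 0;0 0 0 0 0 0 0;0 0 0 0 0 0 0"

```text
clock: 10.32
position: [0.4681, -0.1534, 0.1372]
orientation: [[0.97, -0.245, -0.0], [-0.245, -0.97, 0.0], [-0.0, -0.0, -1.0]]
contact_force: [0.2, -0.6, -1.5]
finger_gap: 0.0272
grasp_force: 59.2
```

Call:
arm_command --motion "0 0 0 0.1 0 0 0;0 0 0 0.1 0 0 0;0 0 0 0.1 0 0 0;0 0 0 0.1 0 0 0;0 0 0 0 0 0 0"

```text
clock: 10.95
position: [0.4679, -0.1533, 0.1332]
orientation: [[0.97, -0.245, -0.0], [-0.245, -0.97, 0.0], [-0.0, -0.0, -1.0]]
contact_force: [0.5, -0.3, -0.8]
finger_gap: 0.027
grasp_force: 59.2
```

Call:
arm_command --motion "0 0 0 0.1 0 0 0;0 0 0 0.1 0 0 0;0 0 0 0.05 0 0 0;0 0 0 0.05 0 0 0;0 0 0 0 0 0 0"

```text
clock: 11.58
position: [0.468, -0.1533, 0.1303]
orientation: [[0.97, -0.245, -0.0], [-0.245, -0.97, 0.0], [-0.0, -0.0, -1.0]]
contact_force: [-0.6, -0.8, -2.0]
finger_gap: 0.0271
grasp_force: 59.2
```

Call:
arm_command --motion "0 0 0 0.05 0 0 0;0 0 0 0.05 0 0 0;0 0 0 0 0 0 0"

```text
clock: 11.95
position: [0.468, -0.1533, 0.1293]
orientation: [[0.97, -0.245, -0.0], [-0.245, -0.97, 0.0], [-0.0, -0.0, -1.0]]
contact_force: [0.7, 0.2, -0.3]
finger_gap: 0.027
grasp_force: 59.2
```

Call:
arm_command --motion "0 0 0 0.05 0 0 0;0 0 0 0.05 0 0 0;0 0 0 0.05 0 0 0;0 0 0 0 0 0 0"

```text
clock: 12.45
position: [0.468, -0.1533, 0.1277]
orientation: [[0.97, -0.245, -0.0], [-0.245, -0.97, 0.0], [-0.0, -0.0, -1.0]]
contact_force: [-0.1, 0.5, -0.2]
finger_gap: 0.0272
grasp_force: 59.2
```

Call:
arm_command --motion "0 0 0 0.05 0 0 0;0 0 0 0.05 0 0 0;0 0 0 0.05 0 0 0;0 0 0 0 0 0 0"

```text
clock: 12.95
position: [0.468, -0.1533, 0.1263]
orientation: [[0.97, -0.245, -0.0], [-0.245, -0.97, 0.0], [-0.0, -0.0, -1.0]]
contact_force: [0.7, 0.6, -0.0]
finger_gap: 0.0277
grasp_force: 59.2
```

The plug is 4 mm past the rim with no contact force, so it is in the opening. I'll continue down to the seal.

Call:
arm_command --motion "0 0 0 0.1 0 0 0;0 0 0 0.1 0 0 0;0 0 0 0.1 0 0 0;0 0 0 0.1 0 0 0;0 0 0 0 0 0 0"

```text
clock: 13.58
position: [0.4679, -0.1533, 0.1222]
orientation: [[0.97, -0.245, -0.0], [-0.245, -0.97, 0.0], [-0.0, -0.0, -1.0]]
contact_force: [-0.2, -0.1, -0.2]
finger_gap: 0.0273
grasp_force: 59.2
```

Call:
arm_command --motion "0 0 0 0.1 0 0 0;0 0 0 0.1 0 0 0;0 0 0 0.1 0 0 0;0 0 0 0 0 0 0"

```text
clock: 14.08
position: [0.4679, -0.1533, 0.1192]
orientation: [[0.97, -0.245, -0.0], [-0.245, -0.97, 0.0], [-0.0, -0.0, -1.0]]
contact_force: [1.1, -0.1, -1.4]
finger_gap: 0.0269
grasp_force: 59.2
```

Call:
arm_command --motion "0 0 0 0.1 0 0 0;0 0 0 0.1 0 0 0;0 0 0 0 0 0 0"

```text
clock: 14.45
position: [0.468, -0.1533, 0.1172]
orientation: [[0.97, -0.245, -0.0], [-0.245, -0.97, 0.0], [-0.0, -0.0, -1.0]]
contact_force: [-0.2, -0.5, -1.5]
finger_gap: 0.027
grasp_force: 59.2
```

Call:
arm_command --motion "0 0 0 0.05 0 0 0;0 0 0 0.05 0 0 0;0 0 0 0 0 0 0;0 0 0 0 0 0 0"

```text
clock: 14.95
position: [0.468, -0.1533, 0.1163]
orientation: [[0.97, -0.245, -0.0], [-0.245, -0.97, 0.0], [-0.0, -0.0, -1.0]]
contact_force: [-0.7, -0.4, -1.2]
finger_gap: 0.0271
grasp_force: 59.2
```

Call:
arm_command --motion "0 0 0 0.05 0 0 0;0 0 0 0.05 0 0 0;0 0 0 0 0 0 0;0 0 0 0 0 0 0"

```text
clock: 15.45
position: [0.468, -0.1533, 0.1154]
orientation: [[0.97, -0.245, 0.0], [-0.245, -0.97, -0.0], [0.0, 0.0, -1.0]]
contact_force: [-0.1, -0.3, -0.3]
finger_gap: 0.0272
grasp_force: 59.5
```

The flange measured 4.9 mm below the TCP, so the cap origin is about 26.1 mm below the TCP. The seal therefore starts at a TCP height of about 0.1156, and I'll go on down gently.

Call:
arm_command --motion "0 0 0 0.05 0 0 0;0 0 0 0.05 0 0 0;0 0 0 0 0 0 0;0 0 0 0 0 0 0"

```text
clock: 15.95
position: [0.4681, -0.1533, 0.1144]
orientation: [[0.97, -0.245, 0.0], [-0.245, -0.97, -0.0], [0.0, -0.0, -1.0]]
contact_force: [-0.7, -0.3, 1.5]
finger_gap: 0.0269
grasp_force: 59.7
```

Call:
arm_command --motion "0 0 0 0.05 0 0 0;0 0 0 0.05 0 0 0;0 0 0 0 0 0 0;0 0 0 0 0 0 0"

```text
clock: 16.45
position: [0.4681, -0.1534, 0.1134]
orientation: [[0.97, -0.245, 0.0], [-0.245, -0.97, -0.0], [0.0, 0.0, -1.0]]
contact_force: [-0.7, -0.2, 3.4]
finger_gap: 0.0269
grasp_force: 59.9
```

Call:
arm_command --motion "0 0 0 0.05 0 0 0;0 0 0 0 0 0 0;0 0 0 0 0 0 0"

```text
clock: 16.82
position: [0.4681, -0.1534, 0.1128]
orientation: [[0.97, -0.245, 0.0], [-0.245, -0.97, -0.0], [0.0, 0.0, -1.0]]
contact_force: [-0.4, 0.3, 2.9]
finger_gap: 0.027
grasp_force: 60.0
```

Call:
arm_command --motion "0 0 0 0.05 0 0 0;0 0 0 0.03 0 0 0;0 0 0 0 0 0 0;0 0 0 0 0 0 0;0 0 0 0 0 0 0"

```text
clock: 17.45
position: [0.4681, -0.1534, 0.1121]
orientation: [[0.97, -0.245, 0.0], [-0.245, -0.97, -0.0], [0.0, 0.0, -1.0]]
contact_force: [-1.5, -0.6, 3.1]
finger_gap: 0.0269
grasp_force: 60.1
```

Pressed home: about 4 N on the seal, cap origin about 15.5–16 mm below the rim, level. I'll press slightly further, then release while following down a little as the pads swing back.

Call:
arm_command --motion "0 0 0 0.04 0 0 0;0 0 0 0 0 0 0;0 0 0 0 0 0 0" --newtons 25

```text
clock: 17.82
position: [0.4681, -0.1533, 0.1117]
orientation: [[0.97, -0.245, 0.0], [-0.245, -0.97, -0.0], [0.0, 0.0, -1.0]]
contact_force: [-0.9, 0.0, 4.2]
finger_gap: 0.0275
grasp_force: 60.2
```

Call:
arm_command --motion "0.45 0 0 0.05 0 0 0;0.6 0 0 0.05 0 0 0;0.7 0 0 0 0 0 0;1 0 0 0 0 0 0;1 0 0 0 0 0 0"

```text
clock: 18.45
position: [0.4679, -0.1533, 0.1104]
orientation: [[0.97, -0.245, -0.0], [-0.245, -0.97, 0.0], [-0.0, -0.0, -1.0]]
contact_force: [-0.1, 0.2, -0.3]
finger_gap: 0.0854
grasp_force: 0.0
```

Call:
arm_command --motion "1 0 0 0 0 0 0;1 0 0 0 0 0 0;1 0 0 0 0 0 0"

```text
clock: 18.82
position: [0.468, -0.1533, 0.1106]
orientation: [[0.97, -0.245, 0.0], [-0.245, -0.97, -0.0], [0.0, 0.0, -1.0]]
contact_force: [-0.6, 0.3, -0.4]
finger_gap: 0.0856
grasp_force: 0.0
```

```bash
python3 - <<'E'
from fl import *
o,im,d,c=shot("rel"); print(o["position"],o["contact_force"]); cv2.imwrite("pics/relc.png",cv2.resize(im[150:400,160:480],(768,600))[...,::-1])
z=o["position"][2]; flange("rel",z-.1085)
E
```

```text
[ 0.4680302  -0.15333319  0.11062746] [-0.64890102  0.26614321 -0.38566849]
rel z 0.0016390505431792498
(array([ 0.00295837, -0.00061284]), np.float64(0.036608437098792024)) tilt [ 0.00597822 -0.00121689  0.00163613]
```

View pics/relc.png

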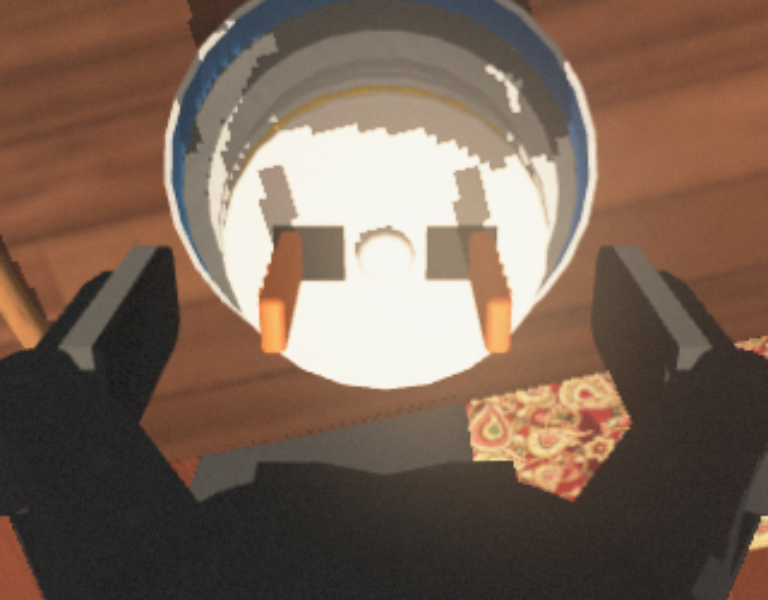

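The crop shows both tabs sprung out, at (272,320) and (498,320), clear of the fingers. The cap is level with the flange at z ≈ 0.109, which matches locked (0.1085). I'll retreat and verify.

Call:
arm_command --motion "1 0 0 -0.5 0 0 0;1 0 0 -1 0 0 0;1 0 0 -2.5 0 0 0;1 0 0 -4 0 0 0;1 0 0 -4 0 0 0"

```text
clock: 19.5
position: [0.4679, -0.1533, 0.2324]
orientation: [[0.97, -0.245, 0.0], [-0.245, -0.97, -0.0], [0.0, 0.0, -1.0]]
contact_force: [0.8, -0.1, -0.0]
finger_gap: 0.0855
grasp_force: 0.0
```

Call:
arm_command --motion "1 0 0 0 0 0 0;1 0 0 0 0 0 0;1 0 0 0 0 0 0;1 0 0 0 0 0 0"

```text
clock: 20.0
position: [0.4673, -0.153, 0.2295]
orientation: [[0.97, -0.245, -0.002], [-0.245, -0.97, 0.001], [-0.002, -0.0, -1.0]]
contact_force: [-0.0, 0.7, 0.1]
finger_gap: 0.0853
grasp_force: 0.0
```

```bash
python3 - <<'E'
from fl import *
o,im,d,c=shot("fin"); print(o["position"],o["contact_force"]); flange("fin",o["position"][2]-.1085)
P=cloud(c,d); hsv=cv2.cvtColor(im,cv2.COLOR_RGB2HSV)
m=(cv2.inRange(hsv,(5,130,90),(18,255,255))>0)&(d>0)&(np.hypot(P[...,0]-.468,P[...,1]+.153)<.04)&(P[...,2]>.112)
n,l,s,ce=cv2.connectedComponentsWithStats(m.astype(np.uint8)); T=[]
for i in range(1,n):
    if s[i,4]>40:
        q=P[l==i]; t=q[q[:,2]>np.percentile(q[:,2],98)-.004]; T.append((t.min(0)+t.max(0))/2); print(T[-1])
if len(T)==2: print("spacing",np.linalg.norm(T[0]-T[1]))
E
```

```text
[ 0.4672987  -0.15303856  0.2294784 ] [-0.0194791   0.69535801  0.07322012]
fin z 0.12041604105993316
(array([ 0.00302623, -0.00024298]), np.float64(0.037067711191726346)) tilt [ 0.00877773 -0.0039024   0.12045713]
[ 0.47347626 -0.13325302  0.13844599]
[ 0.46325842 -0.17349991  0.1383567 ]
spacing 0.041523783037749395
```

The tab centres are 41.5 mm apart (fully out would be 42), the tops are at 0.1384 (locked would be 0.1385), and the tilt is under 0.01 rad. The cap is locked, so I'll hand in.

```bash
python3 -c "
from station import bot
print(bot.job_done())"
```

```text
the job is handed in; nothing more can be done
None
```

The cap is locked on the blue canister and level: both tabs have sprung out under the rim, the gripper is clear, and I handed the job in after about 20 s on the robot's clock (no verdict was returned).

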